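# Refill the solder stand

## Task

Refill the solder stand: lift the empty spindle out of the stand by its flat grip and, feeling your way without forcing, run it through the bores of all three solder reels standing in the trough; push on until they are closed up snug between the collar and the end stop, with about 5 N and never more than 15 N. Lift the three off together on the spindle, lay it gently back in the stand's two notches the same way round as it was, and let go. Leave the other things on the bench alone.

Things in the scene. Friction and masses are not known exactly. Their poses are not given: they have to be found in the camera images.
- stand: Grey steel reel stand, fixed. Origin: centre of its underside; x along the spindle axis, grip end to tip end; z up. Base 130 x 90 x 8. Two upright plates, 5 thick, 70 wide, 79 high, at x = -50 and +50, inner faces 95 apart. Each has a notch open at the top: floor 58 above the origin, 16 wide for 9 mm, then flared at 45 degrees to 36 wide. A rod lying in it has its axis at 62.
- notch_near (a point): centre of a rod lying in the stand's notch at the grip end (stand x = -50, 62 above the stand's underside)
- notch_far (a point): centre of a rod lying in the stand's notch at the tip end (stand x = +50, 62 above the stand's underside)
- spindle: Loose 85 g spindle, first lying in the notches. Origin: centre of its black flat grip; x along it to the tip. Grip 34 long, 14 wide (y, the flats to pinch), 24 high. Then an 8 mm rod: neck x 17 to 31 (in the near notch, end play 4 each way, origin then near stand x -74), collar 20 across x 31 to 35, then room for reels to its blunt end at 139. The rod is loose in the grip: see spindle_neck.
- spindle_neck (a point): Point on the grip's axis at the neck, 24 from the middle of the grip. The rod turns stiffly about the middle of the grip: it stands, unmeasured, up to 1.7 degrees left or right of the grip's x axis (its end up to 4 mm aside) and stays so unless its end is pushed sideways with about 2 N. It has no play up or down.
- trough: Bare metal reel trough on feet, fixed. Origin: under its middle; x along the row of reels, from the open end where the spindle enters (x = -61) to the far end (x = 81); z up. Floor 20 above the origin, 60 wide between side walls 19 high. Dark end stop, clamped anywhere with its face at x = 54 to 66 (not measured), 41 high above the floor, with a 24 wide slot, open at the top, for the rod.
- trough_floor (a point): middle of the trough's floor, 20 above its underside
- reel_a: Small dark solder reel, about 60 g, first, nearest the open end, standing loose on its rims in the trough. Origin at its centre, x along the bore. Flanges 50 across, 26 wide, bore 9.5 right through, square-edged. The bore is 25 above the trough's floor, but up to 4 to either side of its middle line and slightly askew. It slides sideways and along at a touch; a blunt hit pushes it to the end stop.
- reel_b: Small dark solder reel, about 60 g, middle, standing loose on its rims in the trough. Origin at its centre, x along the bore. Flanges 50 across, 26 wide, bore 9.5 right through, square-edged. The bore is 25 above the trough's floor, but up to 4 to either side of its middle line and slightly askew. It slides sideways and along at a touch; a blunt hit pushes it to the end stop.
- reel_c: Small dark solder reel, about 60 g, last, nearest the end stop, standing loose on its rims in the trough. Origin at its centre, x along the bore. Flanges 50 across, 26 wide, bore 9.5 right through, square-edged. The bore is 25 above the trough's floor, but up to 4 to either side of its middle line and slightly askew. It slides sideways and along at a touch; a blunt hit pushes it to the end stop.
- multimeter: orange and black digital multimeter, 150 x 76 x 36, lying on its back; origin centre of its underside. Not to be moved.
- flux_jar: small amber jar with a black cap, 40 across, 30 high; origin centre of its underside. Not to be moved.
- big_reel: large dark solder reel lying on its flange, 66 across, 36 high; origin centre of its underside. Not part of the job; not to be moved.
- circuit_board: small green circuit board, 62 x 40, 9 high, lying flat; origin centre of its underside. Not to be moved.
- screwdriver: small screwdriver, 150 long, lying on the mat; x axis along it from handle to tip. Not to be moved.
- tweezers: steel tweezers, 120 long, lying flat; x axis along them. Not to be moved.
- tip_tin: round open tin with brass wool, 60 across, 32 high; origin centre of its underside. Not to be moved.
There are look-alikes about, which are no part of the job. Leave any yellow look-alike of the stand alone. What is shaped like the trough but purple is not meant.

How it is judged:
By the outcome, as a careful person would: the job done as asked, in the order asked, and still so for the second after the job is handed in, with the robot touching nothing.
It also fails if it takes over 72 s, if anything falls off the work surface, if the arm or the gripper's body presses on something with over 40 N, if the wrist force passes 120 N, or if a joint passes its speed limit or range.

## Robot

A 7-joint arm with a two-finger parallel gripper is mounted at the origin on the work surface. World frame = base frame: x ahead of the robot, y to its left, z up, the work surface at z = 0. Lengths are in m, angles in rad, forces in N, time in s.
With the tool pointing down it reaches from about 0.4 to 0.875 m from the base axis. Payload 19.3 kg.
Tool frame: the origin (TCP) lies at the very end of the fingers, on their centre line; the grasp point (between the pads) lies 19 mm behind it; z points along the fingers, y is the line along which they close (so a half turn about z gives the same grasp; the last joint's range is limited). The gripper opens to 85 mm and grips with 20 to 120 N. Pads are 22 mm wide; open, the fingers measure 114 mm over their backs; the gripper's body (76 mm by 85 mm) begins 54 mm behind the grasp point. The pads swing forward as they close: fully open they stand 13 mm farther back than shut.
Start: joints at [-0.07, 0.521, -0.036, 1.599, 0.021, 1.021, -0.113], TCP at [0.625, -0, 0.231] pointing down, gripper open.
Joint ranges: [-2.91, 2.91], [-0.3, 2.13], [-1.5, 1.42], [0.17, 2.43], [-1.26, 4.41], [0.16, 1.93], [-2.52, 2.52]. Speed limits (rad/s): [1.89, 1.89, 2.39, 2.39, 3.01, 3.01, 3.01].

## Interface

Orientations are given as [roll, pitch, yaw] about the fixed x, y, z axes, in that order (R = Rz(yaw) Ry(pitch) Rx(roll)).
In Python, from workcell import bot gives the robot as it stands.
- The arm moves only by the tool carry_out, never from a script. Its argument "rows" is a list that holds one entry, the list of rows, each a list of 4 numbers: the shift along the tool's x, y, z in m, then the turn about the tool's z in degrees. In form: [[[x, y, z, twist], ...]]. A call has 1 to 12 rows; each row is the pose to reach, as a shift and turn from the pose commanded when the call began, along the tool's axes at that moment; what a row does not reach only later rows make up. A row lasts 1/12 s, in which the tool goes at most 41.7 mm and 7.16 degrees, less where a joint would pass 70% of its speed; a pose out of reach is approached as far as the arm can. A call with a gripper value outside its range is refused whole. "grip" is the finger opening in m, from 0 to 0.0854, set as the call begins (left out, the last holds). The fingers move at their own pace and stop on an object; "grip_force" is the grip in N (left out, the last holds). Time passes only in rows, so rows that repeat a pose let the fingers close. It gives the time, the measured TCP pose, the force, the opening and the grip force at its end, in the units of the state.
- bot.observe(): the state, without advancing time (a new reading comes with each control period).
- bot.grab_frame(name): name is "scene" or "side" or "wrist"; returns a dict with "pixels" (400x640x3 uint8, red, green, blue), "K" (3x3 intrinsics, pixels), "pose" (4x4, takes a point from camera to world coordinates). Camera axes: x right, y down, z forward; pixel columns grow to the right and rows downward; lengths in m; the calibration is good to about 2 mm. A picture is of the moment at which its call begins. There is no depth.
- bot.job_done(): hands the job in; it is judged then, once.
Trained networks look in a picture, given as the dict that the camera call returned (one of the last four; its "shot" number tells which), for a name from the list of things; names that differ only in an ending like _2 or _b are one class to them, and where a whole thing is asked for, a point or a joint stands for the part that bears it (a point fixed in the world has none). Each returns a list of dicts, best first, with "conf" (0 to 1); they miss things now and then, are a little off and sometimes report something else, mostly with a low value. They report only what shows in the picture. A call takes as long as a camera call. They do not tell look-alikes from the thing itself.
- bot.look_for(picture, label): "position" ([column, row] in pixels, amid what is visible of it).
- bot.regions_of(picture, label): "region" (400x640 bool, what is visible of it) and "position" ([column, row] in pixels, amid what is visible of it).
- bot.spot_point(picture, label): "position" ([column, row] in pixels: a listed point, or the origin of a listed thing).
The state is a dict: "clock": time; "qpos": joint angles; "qd": joint speeds; "joint_efforts": joint torques, N m; "position": TCP position; "tool_rot": TCP orientation; "force": force on the tool from outside, world axes, zero at the start; "moment": the same for the moment, N m; "grip_width": finger opening in m; "finger_force": force on a finger pad.
Only numpy, scipy, OpenCV 4.12 (cv2) and the standard library are available. Lean on these libraries where they do the work, as an engineer would, in place of code of your own. Each camera call takes 0.05 s, during which the arm holds its last target. There are 200 camera calls.

## Working session

There is one attempt and no reset: what is moved stays moved. The work goes in short steps, Python scripts to look and compute and a tool call to move; the robot and the scene stay as the last step left them, time stands still between calls to the robot, and variables do not carry over. Pictures are saved under pics/ and viewed, at most 10 in all, crops included, and the job is handed in when it is done.

Besides the shell and the picture viewer there is one more tool, called as name(argument=value, ...), one argument or row to a line, values as JSON. carry_out: Moves the arm, as the interface text tells. Its arguments: {"type":"object","properties":{"rows":{"type":"array","items":{"type":"array","items":{"type":"array","items":{"type":"number"}}}},"grip":{"type":"number"},"grip_force":{"type":"number"}},"required":["rows"]}

```bash
mkdir -p pics; cat > h.py <<'E'
import numpy as np, cv2
from workcell import bot
def ray(p,uv):
    K=p["K"];T=p["pose"];d=np.linalg.inv(K)@[uv[0],uv[1],1];return T[:3,3],T[:3,:3]@d
def at_z(p,uv,z):
    o,d=ray(p,uv);return o+d*(z-o[2])/d[2]
def proj(p,P):
    T=np.linalg.inv(p["pose"]);c=T[:3,:3]@np.asarray(P)+T[:3,3];u=p["K"]@c;return u[:2]/u[2]
def tri(obs):
    A=np.zeros((3,3));b=np.zeros(3)
    for p,uv in obs:
        o,d=ray(p,uv);d=d/np.linalg.norm(d);M=np.eye(3)-np.outer(d,d);A+=M;b+=M@o
    X=np.linalg.solve(A,b);return X,[np.round(proj(p,X)-uv,1) for p,uv in obs]
def save(p,n,crop=None,f=1):
    im=p["pixels"][:,:,::-1]
    if crop: im=im[crop[1]:crop[3],crop[0]:crop[2]]
    cv2.imwrite("pics/"+n,cv2.resize(im,None,fx=f,fy=f,interpolation=cv2.INTER_CUBIC))
E
python3 - <<'E'
from h import *
np.set_printoptions(precision=4,suppress=True)
P={n:bot.grab_frame(n) for n in("scene","side","wrist")}
print(bot.observe())
for n,p in P.items():
    print(n,p["pose"][:3,3],p["pose"][:3,2])
    for l in("stand","notch_near","notch_far","spindle","spindle_neck","trough","trough_floor","reel_a"):
        print(l,[(np.round(r["position"],1).tolist(),round(r["conf"],2)) for r in bot.spot_point(p,l)])
im=np.vstack([np.hstack([P["scene"]["pixels"],P["side"]["pixels"]])])[:,:,::-1]
save(P["scene"],"scene.png",None,1.25);save(P["side"],"side.png",None,1.25)
E
```

```text
{'clock': 0.15, 'qpos': array([-0.0702,  0.5218, -0.0363,  1.5999,  0.0212,  1.0211, -0.1128]), 'qd': array([ 0.0007,  0.    ,  0.0006, -0.0015,  0.0008, -0.0008, -0.0007]), 'joint_efforts': array([  0.0004, -92.7376,   1.9804, -37.005 ,   0.018 ,   0.0065,
        -0.    ]), 'position': array([ 0.6248, -0.    ,  0.2309]), 'tool_rot': array([-3.1408,  0.0001,  1.5708]), 'force': array([-0.6449,  0.1599,  0.1504]), 'moment': array([-0.0059,  0.0018,  0.008 ]), 'finger_force': 0.0, 'grip_width': 0.08523467023557364}
scene [ 1.3061 -0.7839  1.236 ] [-0.4888  0.5317 -0.6916]
stand [([393.1, 155.6], 0.88), ([345.4, 197.0], 0.78), ([333.8, 189.0], 0.5)]
notch_near [([389.5, 147.3], 0.85), ([334.4, 190.0], 0.57), ([335.4, 189.9], 0.19)]
notch_far [([360.1, 175.1], 0.8)]
spindle [([328.8, 192.8], 0.46)]
spindle_neck [([271.5, 258.2], 0.5), ([337.1, 191.1], 0.41)]
trough [([173.6, 238.1], 0.88), ([269.3, 259.1], 0.73), ([273.2, 257.8], 0.16)]
trough_floor [([272.6, 258.1], 0.97), ([172.5, 230.9], 0.61)]
reel_a [([275.9, 244.7], 0.63), ([260.6, 259.7], 0.56), ([270.8, 253.4], 0.56)]
side [-0.2
[... 190 characters left out ...]
0.81), ([244.0, 146.1], 0.74), ([379.4, 249.8], 0.7)]
spindle [([315.0, 196.6], 0.44)]
spindle_neck [([313.3, 191.6], 0.53)]
trough [([380.1, 257.7], 0.77), ([332.2, 338.8], 0.76)]
trough_floor [([325.7, 339.2], 0.96), ([377.8, 256.2], 0.54)]
reel_a [([381.1, 247.9], 0.68), ([370.3, 240.7], 0.57), ([385.4, 257.3], 0.5), ([378.7, 256.4], 0.37)]
wrist [0.6238 0.0781 0.3725] [-0.002  -0.3049 -0.9524]
stand [([89.6, 159.9], 0.19)]
notch_near []
notch_far []
spindle [([146.2, 2.7], 0.76), ([223.7, 297.3], 0.44)]
spindle_neck []
trough [([16.2, 394.1], 0.96), ([237.9, 302.7], 0.85)]
trough_floor [([224.7, 299.9], 0.32)]
reel_a [([232.2, 348.6], 0.88), ([223.8, 301.7], 0.7), ([227.9, 322.3], 0.56)]
```

View pics/scene.png

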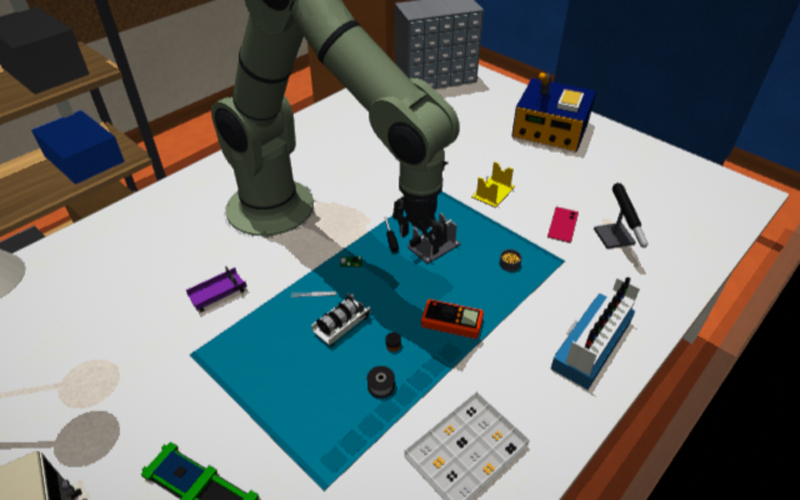

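View pics/side.png

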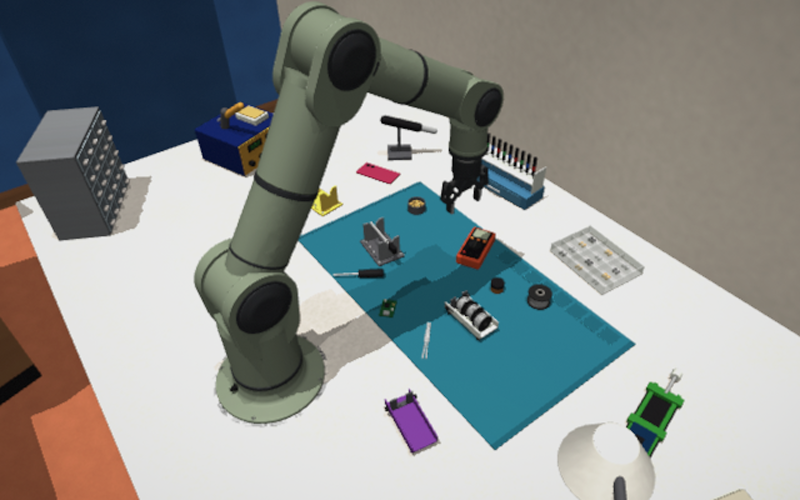

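The scene view shows the grey stand at (348,194) and a yellow look-alike at (395,150). The bare trough with reels is at (272,256) and the purple one at (173,233). In the side view the grey stand is at (305,197), yellow at (259,160), the bare trough at (378,253) and purple at (328,338). The grey stand and the bare trough holding reels fit the description. I'll confirm with an enlarged crop.

```bash
python3 - <<'E'
from h import *
np.set_printoptions(precision=4,suppress=True)
P={n:bot.grab_frame(n) for n in("scene","side","wrist")}
print(tri([(P["scene"],[345.4,197]),(P["side"],[306.1,201.1])]))
print("floor",tri([(P["scene"],[272.6,258.1]),(P["side"],[377.8,256.2])]))
print("floor z",at_z(P["scene"],[272.6,258.1],.02),at_z(P["side"],[377.8,256.2],.02))
print("nn",at_z(P["scene"],[334.4,190],.062),at_z(P["side"],[310.2,199.1],.062),at_z(P["side"],[299.3,179.9],.062))
print(at_z(P["scene"],[360.1,175.1],.062))
def crop(p,c,f,s): 
    x,y,X,Y=c; return cv2.resize(p["pixels"][y:Y,x:X,::-1],s,interpolation=cv2.INTER_CUBIC)
a=crop(P["scene"],(240,160,380,280),0,(400,343));b=crop(P["side"],(280,160,420,280),0,(400,343))
w=cv2.resize(P["wrist"]["pixels"][:,:,::-1],(400,250))
cv2.imwrite("pics/c.png",np.vstack([np.hstack([a,b]),np.hstack([w,w*0])]))
E
```

```text
(array([ 0.4951,  0.2109, -0.0011]), [array([-0.2,  0.4]), array([-0.2, -0.3])])
floor (array([ 0.5199, -0.1747,  0.0123]), [array([-0.5,  0.8]), array([-0.6, -0.7])])
floor z [ 0.5236 -0.1751  0.02  ] [ 0.5143 -0.1831  0.02  ]
nn [0.4839 0.1622 0.062 ] [0.475  0.1505 0.062 ] [0.5061 0.2663 0.062 ]
[0.4991 0.2859 0.062 ]
```

View pics/c.png

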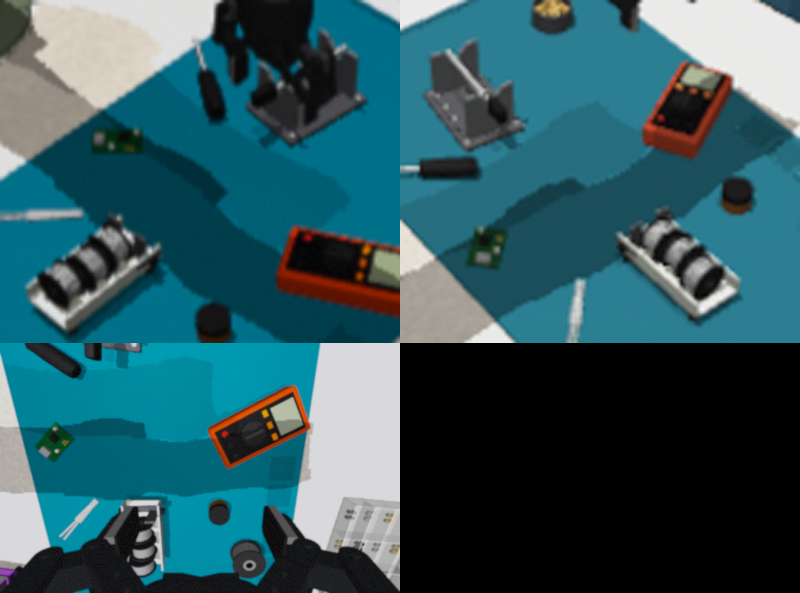

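The crops confirm it: the grey stand holds the black-gripped rod (grip end towards −y, tip +y). The bare trough holds three reels, with its stop at the +y end. Next I go above the spindle grip.

carry_out(
  rows=[
    [[0.025, -0.024, 0.0, 2], [0.05, -0.048, 0.0, 4], [0.075, -0.072, 0.01, 6], [0.1, -0.096, 0.01, 8], [0.125, -0.12, 0.01, 10], [0.14, -0.143, 0.01, 10], [0.14, -0.143, 0.01, 10], [0.14, -0.143, 0.01, 10]],
  ],
)

```text
clock: 2.17
position: [0.4814, 0.1409, 0.2217]
tool_rot: [3.141, -0.0, 1.399]
force: [1.2, -0.3, -0.8]
grip_width: 0.0853
finger_force: 0.0
```

```bash
python3 - <<'E'
from h import *
np.set_printoptions(precision=4,suppress=True)
p=bot.grab_frame("wrist");s=bot.observe();print(s["position"],s["tool_rot"],p["K"])
zs=dict(stand=0,notch_near=.062,notch_far=.062,spindle=.062,spindle_neck=.062)
for l,z in zs.items():
    print(l,[(np.round(r["position"],1).tolist(),round(r["conf"],2),at_z(p,r["position"],z)) for r in bot.spot_point(p,l)])
save(p,"w1.png",None,1.25)
E
```

```text
[0.4823 0.14   0.2216] [ 3.1409 -0.0002  1.3969] [[339.6479   0.     321.0219]
 [  0.     339.6479 197.7553]
 [  0.       0.       1.    ]]
stand [([321.3, 87.2], 0.64, array([0.4942, 0.2196, 0.    ])), ([323.1, 148.4], 0.6, array([0.4854, 0.1577, 0.    ])), ([318.7, 177.9], 0.57, array([0.475 , 0.1264, 0.    ]))]
notch_near [([321.8, 149.0], 0.77, array([0.4856, 0.1677, 0.062 ]))]
notch_far [([320.3, 24.1], 0.91, array([0.5016, 0.2668, 0.062 ]))]
spindle [([319.9, 175.5], 0.89, array([0.4797, 0.144 , 0.062 ]))]
spindle_neck [([322.2, 150.0], 0.67, array([0.4858, 0.1667, 0.062 ]))]
```

View pics/w1.png

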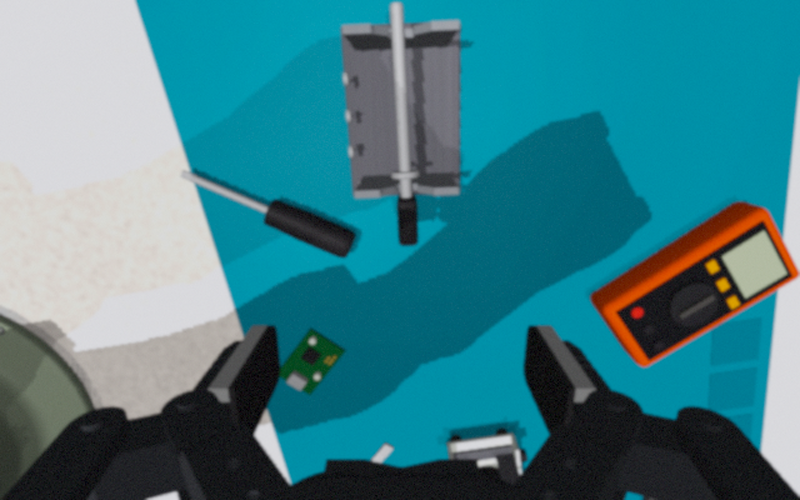

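The wrist view shows the stand upright, the grip at about (326,175) native, rod from (323,140) to the tip at (317,5), and the screwdriver handle near (280,195). I'll descend with the fingers narrowed.

```bash
python3 - <<'E'
from h import *
np.set_printoptions(precision=4,suppress=True)
p=bot.grab_frame("wrist");s=bot.observe()
from scipy.spatial.transform import Rotation as R
Rt=R.from_euler("xyz",s["tool_rot"]).as_matrix()
g=p["pixels"].astype(int).sum(2)
# grip region: dark columns by row
for r in range(155,200,4):
    c=np.where(g[r,305:345]<130)[0]+305;print(r,c.min() if len(c) else 0,c.max() if len(c) else 0)
for r in range(10,150,14):
    row=g[r,295:345];print(r,(np.where(row>380)[0]+295).tolist())
for n,uv,z in(("gripcentre",(326,176),.074),("rod1",(323,130),.066),("rod2",(318,20),.066)):
    X=at_z(p,uv,z);print(n,X,Rt.T@(X-s["position"]))
E
```

```text
155 329 329
159 317 330
163 323 330
167 317 330
171 317 331
175 318 330
179 318 330
183 318 330
187 318 330
191 319 330
195 0 0
199 0 0
10 [309, 310, 311, 312, 313, 314, 315, 316, 317, 318, 319]
24 [310, 311, 312, 313, 314, 315, 316, 317, 318, 319, 320, 321, 322, 323, 324, 325, 326, 327]
38 [311, 312, 313, 314, 315, 316, 317, 318, 319, 320]
52 [312, 313, 314, 315, 316, 317, 318, 319, 320, 321]
66 [313, 314, 315, 316, 317, 318, 319, 320, 321, 322]
80 [314, 315, 316, 317, 318, 319, 320, 321, 322]
94 [315, 316, 317, 318, 319, 320, 321, 322, 323]
108 [316, 317, 318, 319, 320, 321, 322, 323]
122 [317, 318, 319, 320, 321, 322, 323, 324]
136 [317, 318, 319, 320, 321, 322, 323, 324, 325, 326, 327, 328, 329]
gripcentre [0.4864 0.1441 0.074 ] [0.0053 0.0032 0.1471]
rod1 [0.4907 0.1828 0.066 ] [0.0442 0.0006 0.1551]
rod2 [0.5016 0.2675 0.066 ] [ 0.1295 -0.0034  0.1551]
```

carry_out(
  grip=0.04,
  rows=[
    [[0.002, 0.001, 0.03, -2], [0.004, 0.0015, 0.065, -4], [0.004, 0.0015, 0.1, -4], [0.004, 0.0015, 0.135, -4], [0.004, 0.0015, 0.16, -4], [0.004, 0.0015, 0.175, -4], [0.004, 0.0015, 0.175, -4], [0.004, 0.0015, 0.175, -4]],
  ],
)

```text
clock: 3.18
position: [0.484, 0.1433, 0.046]
tool_rot: [-3.14, 0.001, 1.466]
force: [0.6, 0.4, 0.5]
grip_width: 0.04
finger_force: 0.0
```

```bash
python3 - <<'E'
from h import *
p=bot.grab_frame("wrist");s=bot.observe();print(s["position"],s["tool_rot"],s["force"])
save(p,"w2.png",None,1.25)
E
```

```text
[0.4845923  0.14353057 0.04689229] [ 3.14132007e+00 -6.45789098e-05  1.46556138e+00] [-0.03024396  0.56017327  0.77448633]
```

View pics/w2.png

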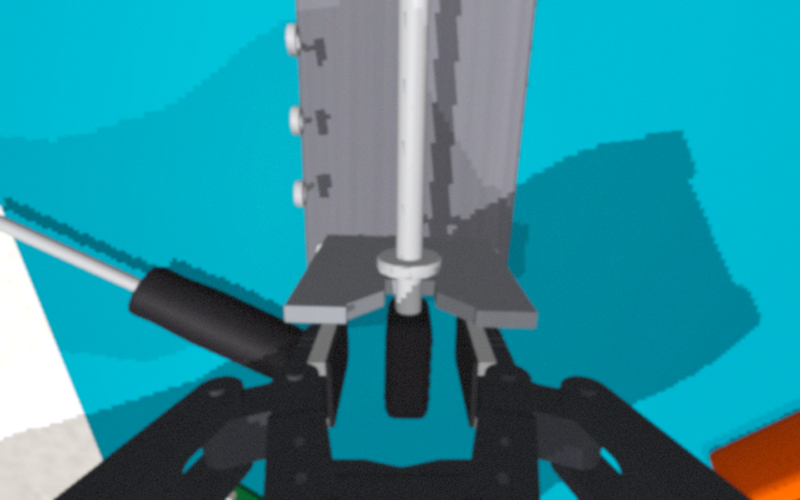

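The grip sits centred and aligned between the pads (406,363), so I close.

carry_out(
  grip=0.005,
  grip_force=110,
  rows=[
    [[0, 0, 0, 0], [0, 0, 0, 0], [0, 0, 0, 0], [0, 0, 0, 0], [0, 0, 0, 0], [0, 0, 0, 0], [0, 0, 0, 0], [0, 0, 0, 0], [0, 0, 0, 0]],
  ],
)

```text
clock: 3.98
position: [0.4851, 0.1438, 0.0472]
tool_rot: [3.14, -0.001, 1.466]
force: [2.1, -0.4, 7.9]
grip_width: 0.0122
finger_force: 107.2
```

```bash
cat >> h.py <<'E'
from scipy.spatial.transform import Rotation as Ro
def rodcheck(p,s):
    """rod edges in wrist image -> lateral tool-y at several rows (rod plane at TCP z minus known)"""
    Rt=Ro.from_euler("xyz",s["tool_rot"]).as_matrix()
    g=cv2.cvtColor(p["pixels"],cv2.COLOR_RGB2HSV)
    out=[]
    for r in range(5,185,12):
        m=np.where((g[r,250:400,1]<50)&(g[r,250:400,2]>140))[0]+250
        out.append((r,m.min() if len(m) else 0,m.max() if len(m) else 0,len(m)))
    return out
E
python3 - <<'E'
from h import *
p=bot.grab_frame("wrist");s=bot.observe();print(s["position"],s["tool_rot"],s["force"],s["moment"],s["grip_width"])
print(rodcheck(p,s)); Rt=Ro.from_euler("xyz",s["tool_rot"]).as_matrix()
print(Rt.T@(p["pose"][:3,3]-s["position"]),Rt.T@p["pose"][:3,:3])
E
```

```text
[0.48511103 0.14381138 0.04724311] [ 3.13955223e+00 -9.18038609e-04  1.46567976e+00] [ 2.06709592 -0.132381    8.10087062] [-0.04151096 -0.31161343 -0.09440301] 0.012374134167688173
[(5, np.int64(250), np.int64(399), 132), (17, np.int64(250), np.int64(399), 132), (29, np.int64(250), np.int64(399), 132), (41, np.int64(259), np.int64(399), 124), (53, np.int64(250), np.int64(399), 124), (65, np.int64(250), np.int64(399), 133), (77, np.int64(250), np.int64(399), 129), (89, np.int64(259), np.int64(399), 118), (101, np.int64(261), np.int64(399), 115), (113, np.int64(250), np.int64(399), 127), (125, np.int64(250), np.int64(399), 123), (137, np.int64(250), np.int64(399), 122), (149, np.int64(265), np.int64(399), 105), (161, np.int64(250), np.int64(392), 105), (173, np.int64(250), np.int64(330), 81)]
[ 0.07801006 -0.00099985 -0.14166768] [[-9.14427779e-04 -9.52377469e-01 -3.04920187e-01]
 [ 9.99999268e-01 -6.29316236e-04 -1.03332124e-03]
 [ 7.92220644e-04 -3.04920908e-01  9.52377348e-01]]
```

carry_out(
  rows=[
    [[0, 0, -0.01, 0], [0, 0, -0.03, 0], [0, 0, -0.055, 0], [-0.01, 0.005, -0.08, 0], [-0.03, 0.01, -0.08, 0], [-0.06, 0.02, -0.08, 0], [-0.09, 0.03, -0.08, 0], [-0.12, 0.04, -0.08, 0], [-0.15, 0.05, -0.08, 0], [-0.18, 0.06, -0.08, 0], [-0.21, 0.07, -0.08, 0], [-0.24, 0.08, -0.08, 0]],
  ],
)

```text
clock: 5.03
position: [0.5386, -0.105, 0.1272]
tool_rot: [3.141, -0.0, 1.466]
force: [0.2, 0.1, -1.5]
grip_width: 0.012
finger_force: 107.0
```

carry_out(
  rows=[
    [[-0.03, 0.01, 0, 0], [-0.06, 0.015, 0, 0], [-0.085, 0.02, 0, 0], [-0.105, 0.024, 0, 0], [-0.12, 0.028, 0, 0], [-0.125, 0.029, 0, 0], [-0.125, 0.029, 0, 0], [-0.125, 0.029, 0, 0], [-0.125, 0.029, 0, 0]],
  ],
)

```text
clock: 5.78
position: [0.5546, -0.2292, 0.1264]
tool_rot: [-3.141, -0.001, 1.468]
force: [0.3, 0.7, -1.1]
grip_width: 0.0123
finger_force: 107.0
```

```bash
python3 - <<'E'
from h import *
np.set_printoptions(precision=4,suppress=True)
p=bot.grab_frame("wrist");s=bot.observe();print(s["position"],s["tool_rot"],s["force"],s["moment"])
cv2.imwrite("raw1.png",p["pixels"][:,:,::-1])
for l,z in (("reel_a",.045),("trough",0),("trough_floor",.02),("spindle_neck",s["position"][2]+.015)):
    print(l,[(np.round(r["position"],1).tolist(),round(r["conf"],2),at_z(p,r["position"],z)) for r in bot.spot_point(p,l)])
save(p,"w3.png",None,1.25)
E
```

```text
[ 0.5546 -0.2292  0.1264] [-3.1415 -0.0005  1.4678] [-0.5101 -0.6475 -0.3836] [-0.0404  0.0055 -0.0246]
reel_a [([264.2, 190.0], 0.92, array([ 0.5159, -0.2129,  0.045 ])), ([258.4, 139.7], 0.91, array([ 0.5174, -0.1786,  0.045 ])), ([245.6, 85.4], 0.71, array([ 0.5148, -0.1444,  0.045 ]))]
trough []
trough_floor [([321.2, 229.4], 0.52, array([ 0.5505, -0.2565,  0.02  ]))]
spindle_neck [([322.3, 231.7], 0.77, array([ 0.5563, -0.2062,  0.1414]))]
```

View pics/w3.png

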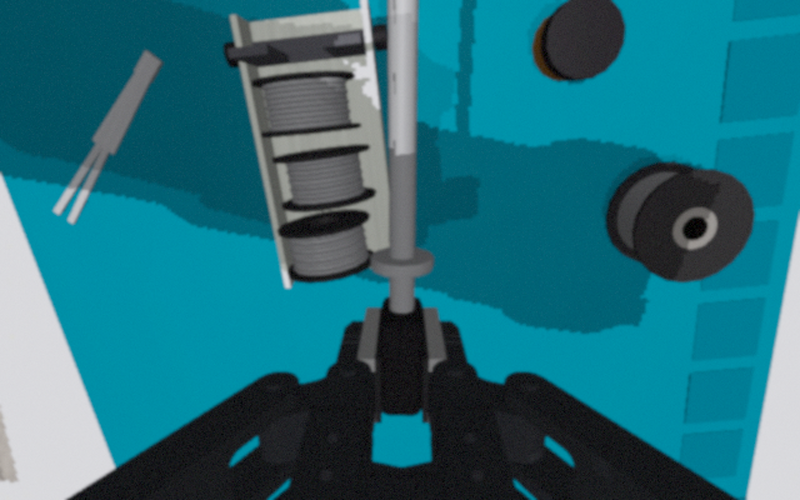

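The view shows the three reels in the trough, in native pixels: a at (261,197), b at (259,142), c at (245,82). The stop is at (245,38), and the rod runs up the column at about 322. Now an enlarged crop with a 10-pixel grid to pick the flange ends.

```bash
python3 - <<'E'
import cv2
im=cv2.imread("raw1.png");x0,y0,x1,y1=180,0,345,235
c=cv2.resize(im[y0:y1,x0:x1],None,fx=2.55,fy=2.55,interpolation=cv2.INTER_CUBIC)
# two halves side by side at higher zoom
f=4.2
a=cv2.resize(im[95:235,205:300],None,fx=f,fy=f,interpolation=cv2.INTER_CUBIC)
b=cv2.resize(im[0:140,180:275],None,fx=f,fy=f,interpolation=cv2.INTER_CUBIC)
for q,(X,Y) in((a,(205,95)),(b,(180,0))):
    for i in range(0,140,10):
        cv2.line(q,(0,int(i*f)),(6,int(i*f)),(0,0,255),1);cv2.putText(q,str(Y+i),(7,int(i*f)+4),0,.35,(0,0,255),1)
    for i in range(0,95,10):
        cv2.line(q,(int(i*f),0),(int(i*f),6),(0,0,255),1);cv2.putText(q,str(X+i),(int(i*f)-8,16),0,.35,(0,0,255),1)
import numpy as np
cv2.imwrite("pics/crop.png",np.hstack([b,a]))
E
```

```text
(no output)
```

View pics/crop.png

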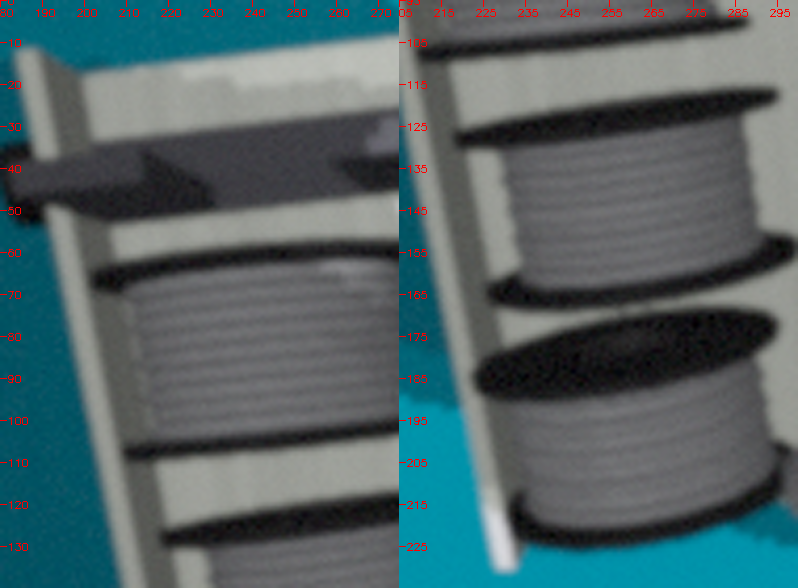

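```bash
cat > m.py <<'E'
from h import *
np.set_printoptions(precision=4,suppress=True)
p=bot.grab_frame("wrist");s=bot.observe()
q0=cv2.imread("raw1.png")
Rt=Ro.from_euler("xyz",s["tool_rot"]).as_matrix();C=p["pose"][:3,3]
w=[at_z(p,u,.039) for u in((183.5,12),(228,230))];d=w[0]-w[1];yawW=np.arctan2(d[1],d[0]);print("wall yaw",np.degrees(yawW),w)
F={"a_r":((223.8,185),(295.2,172.4)),"a_f":((232.1,216.4),(296.5,209.5)),"b_r":((218.3,127.9),(295.2,117.9)),"b_f":((226.2,164.8),(300,153.5)),"c_r":((201.9,66.2),(283,60)),"c_f":((209.5,107.6),(288.1,100.2))}
ax=np.array([np.cos(yawW),np.sin(yawW),0]);la=np.array([ax[1],-ax[0],0])
for n,(l,r) in F.items():
    t=[]
    for u in(l,r):
        dd=ray(p,u)[1];t.append(np.arctan2(dd@la,-dd[2]))
    th=np.mean(t);h=C[2]-.045;rad=h/np.cos(th)*np.sin((t[1]-t[0])/2)
    lat=C@la+h*np.tan(th)
    X=(at_z(p,l,.05)+at_z(p,r,.041))/2@ax
    W=X*ax+lat*la;print(n,"world",W,"R",rad, "slope deg",np.degrees(np.arctan2(*( (at_z(p,r,.041)-at_z(p,l,.05))@np.array([ax,la]).T))))
# rod in tool frame
g=cv2.cvtColor(p["pixels"],cv2.COLOR_RGB2HSV)
for r in list(range(4,200,14)):
    m=np.where((g[r,305:340,1]<60))[0]+305
    if len(m)==0: continue
    t=[];
    for c in(m.min()-.5,m.max()+.5):
        dd=Rt.T@ray(p,(c,r))[1];t.append((np.arctan2(dd[1],dd[2]),dd))
    Ct=Rt.T@(C-s["position"]);h=-.0148-Ct[2];th=(t[0][0]+t[1][0])/2
    dd=t[0][1];print(r,m.min(),m.max(),"x",Ct[0]+h*dd[0]/dd[2],"y",Ct[1]+h*np.tan(th),"rad",h/np.cos(th)*np.sin((t[1][0]-t[0][0])/2))
E
python3 m.py
```

```text
wall yaw 89.99063672142701 [array([ 0.4836, -0.0998,  0.039 ]), array([ 0.4836, -0.2428,  0.039 ])]
a_r world [ 0.5143 -0.2055  0.    ] R 0.02407352059159634 slope deg 1.819518730010696
a_f world [ 0.5137 -0.2302  0.    ] R 0.02218405036814218 slope deg -3.616391993420731
b_r world [ 0.5185 -0.1687  0.    ] R 0.024535973987175243 slope deg 0.4878991111077365
b_f world [ 0.5188 -0.1925  0.    ] R 0.024417386988391018 slope deg 0.9351665780693862
c_r world [ 0.5157 -0.1324  0.    ] R 0.024326712155917446 slope deg -1.056100619804759
c_f world [ 0.5155 -0.1566  0.    ] R 0.02447346827364297 slope deg -1.066168958964279
4 311 333 x 0.10501997736935834 y -0.0007669162457410926 rad 0.0038131844862889725
18 310 333 x 0.1008502548045599 y -0.0009337492364168865 rad 0.004023680833468145
32 305 332 x 0.09658643390344579 y -0.0019514360932611592 rad 0.004746860965448344
46 310 332 x 0.09222139928192637 y -0.0011074605861792059 rad 0.003945140843293506
60 311 332 x 0.08775554301674396 y -0.0009371816700412995 rad 0.003817794416502615
74 311 332 x 0.0831844127061618 y -0.0009383897450982534 rad 0.0038628675004980448
88 311 332 x 0.07850395446747743 y -0.0009396267037216047 rad 0.003909017058131243
102 305 332 x 0.07371163569386813 y -0.0020188148754342904 rad 0.005033660802383485
116 305 332 x 0.06880036964150855 y -0.002033276908736943 rad 0.005095226799962699
130 305 332 x 0.06376726810388103 y -0.0020480960719598713 rad 0.005158316124595783
144 305 331 x 0.05860774051824988 y -0.0022498050568802185 rad 0.005036694757577153
158 305 331 x 0.05331696276867062 y -0.0022677473326996687 rad 0.005100646116120163
172 305 331 x 0.04788986214158307 y -0.0022861497712046482 rad 0.00516624087958837
186 305 331 x 0.04232110110331846 y -0.002305030274068712 rad 0.005233543161116924
```

carry_out(
  rows=[
    [[-0.03, -0.004, 0, -1], [-0.06, -0.008, 0, -2], [-0.09, -0.012, 0, -3], [-0.12, -0.016, 0, -4], [-0.14, -0.02, 0, -5], [-0.155, -0.0225, 0, -5.9], [-0.159, -0.0225, 0.03, -5.9], [-0.159, -0.0225, 0.06, -5.9], [-0.159, -0.0225, 0.085, -5.9], [-0.159, -0.0225, 0.09, -5.9], [-0.159, -0.0225, 0.09, -5.9], [-0.159, -0.0225, 0.09, -5.9]],
  ],
)

```text
clock: 7.08
position: [0.5159, -0.3867, 0.0373]
tool_rot: [3.141, 0.0, 1.569]
force: [-0.3, -0.1, -0.5]
grip_width: 0.0124
finger_force: 107.0
```

```bash
cat > st.py <<'E'
from h import *
np.set_printoptions(precision=4,suppress=True)
A=[]
for _ in range(3):
    p=bot.grab_frame("wrist");s=bot.observe();A.append(np.r_[s["position"],np.degrees(s["tool_rot"])%360,s["force"],s["moment"]])
print(np.array(A));cv2.imwrite("raw.png",p["pixels"][:,:,::-1])
Rt=Ro.from_euler("xyz",s["tool_rot"]).as_matrix();C=p["pose"][:3,3]
g=cv2.cvtColor(p["pixels"],cv2.COLOR_RGB2HSV);Ct=Rt.T@(C-s["position"]);h=-.0148-Ct[2]
for r in range(4,200,16):
    m=np.where((g[r,300:345,1]<60))[0]+300
    if not len(m): continue
    y=[];
    for c in(m.min()-.5,m.max()+.5):
        dd=Rt.T@ray(p,(c,r))[1];y.append(Ct[1]+h*dd[1]/dd[2]);x=Ct[0]+h*dd[0]/dd[2]
    print(r,m.min(),m.max(),"x %.4f l %.4f r %.4f mid %.4f"%(x,*y,sum(y)/2))
E
python3 st.py
```

```text
[[  0.5162  -0.3869   0.0379 179.9097   0.0612  89.9001   0.0517  -0.7794
   -1.807   -0.1036  -0.0286   0.0023]
 [  0.5163  -0.387    0.0381 179.8888   0.0764  89.8996   0.7165   0.5902
   -1.2613  -0.0456   0.0277  -0.0304]
 [  0.5162  -0.387    0.0381 179.8885   0.0791  89.8996  -0.0692  -0.5085
   -0.6167  -0.1235  -0.0055   0.0754]]
4 311 333 x 0.1050 l -0.0045 r 0.0031 mid -0.0007
20 311 333 x 0.1002 l -0.0046 r 0.0032 mid -0.0007
36 311 333 x 0.0953 l -0.0046 r 0.0032 mid -0.0007
52 311 333 x 0.0903 l -0.0047 r 0.0033 mid -0.0007
68 311 332 x 0.0851 l -0.0047 r 0.0030 mid -0.0009
84 311 332 x 0.0798 l -0.0048 r 0.0030 mid -0.0009
100 311 332 x 0.0743 l -0.0048 r 0.0031 mid -0.0009
116 311 332 x 0.0687 l -0.0049 r 0.0031 mid -0.0009
132 311 331 x 0.0630 l -0.0050 r 0.0028 mid -0.0011
148 311 331 x 0.0570 l -0.0050 r 0.0029 mid -0.0011
164 312 331 x 0.0509 l -0.0047 r 0.0029 mid -0.0009
180 312 331 x 0.0447 l -0.0048 r 0.0030 mid -0.0009
196 312 331 x 0.0382 l -0.0048 r 0.0030 mid -0.0009
```

carry_out(
  rows=[
    [[0, -0.0006, 0.0078, 0], [0, -0.0006, 0.0078, 0], [0.004, -0.0006, 0.0078, 0], [0.008, -0.0006, 0.0078, 0], [0.012, -0.0006, 0.0078, 0], [0.015, -0.0006, 0.0078, 0], [0.018, -0.0006, 0.0078, 0], [0.021, -0.0006, 0.0078, 0], [0.024, -0.0006, 0.0078, 0], [0.027, -0.0006, 0.0078, 0], [0.03, -0.0006, 0.0078, 0], [0.03, -0.0006, 0.0078, 0]],
  ],
)

```text
clock: 8.23
position: [0.515, -0.3558, 0.0285]
tool_rot: [-3.142, -0.0, 1.57]
force: [-0.2, 0.4, -0.7]
grip_width: 0.0122
finger_force: 107.0
```

```bash
cat > look.py <<'E'
from h import *
np.set_printoptions(precision=4,suppress=True)
for n in("side","scene"):
    p=bot.grab_frame(n)
    for l in("reel_a",):
        for r in bot.spot_point(p,l):print(n,np.round(r["position"],1),round(r["conf"],2),at_z(p,r["position"],.045))
s=bot.observe();print(s["clock"],s["position"],s["tool_rot"],s["force"],s["moment"])
E
python3 look.py
```

```text
side [379.8 247.8] 0.63 [ 0.5286 -0.1746  0.045 ]
side [384.7 254.7] 0.57 [ 0.521  -0.2073  0.045 ]
side [370.9 241.7] 0.45 [ 0.5232 -0.1356  0.045 ]
scene [268.8 254.5] 0.6 [ 0.5204 -0.186   0.045 ]
scene [263.7 254.5] 0.54 [ 0.5087 -0.1969  0.045 ]
scene [277.9 247.1] 0.52 [ 0.5191 -0.1456  0.045 ]
scene [231.6 282.3] 0.46 [ 0.5182 -0.3339  0.045 ]
8.4333 [ 0.5148 -0.3567  0.0285] [-3.1416  0.0001  1.5689] [-0.2513  0.1152 -0.6184] [-0.0453 -0.0478  0.022 ]
```

The height settled 1.7 mm low and reel a may have been nudged. I'm backing off and looking again from above.

carry_out(
  rows=[
    [[-0.012, 0, 0, 0], [-0.025, 0, 0, 0], [-0.025, 0, -0.03, 0], [-0.025, 0.01, -0.07, 0], [-0.025, 0.03, -0.1, 0], [-0.005, 0.045, -0.1, 0], [0.025, 0.045, -0.1, 0], [0.055, 0.045, -0.1, 0], [0.085, 0.045, -0.1, 0], [0.105, 0.045, -0.1, 0], [0.107, 0.045, -0.1, 0], [0.107, 0.045, -0.1, 0]],
  ],
)

```text
clock: 9.43
position: [0.5604, -0.2498, 0.1288]
tool_rot: [3.141, 0.0, 1.57]
force: [0.0, -0.6, 0.1]
grip_width: 0.0122
finger_force: 107.2
```

```bash
python3 - <<'E'
from h import *
p=bot.grab_frame("wrist");p=bot.grab_frame("wrist");s=bot.observe();print(s["clock"],s["position"],s["tool_rot"])
import pickle;pickle.dump((p,s),open("f2.pkl","wb"))
im=p["pixels"][:,:,::-1]
f=4.2;o=[]
for X,Y in((190,0),(190,100)):
    q=cv2.resize(im[Y:Y+140,X:X+95],None,fx=f,fy=f,interpolation=cv2.INTER_CUBIC)
    for i in range(0,140,10): cv2.putText(q,"-"+str(Y+i),(0,int(i*f)+4),0,.35,(0,0,255),1)
    for i in range(0,95,10): cv2.line(q,(int(i*f),0),(int(i*f),6),(0,0,255),1);cv2.putText(q,str(X+i),(int(i*f)-8,16),0,.35,(0,0,255),1)
    o.append(q)
cv2.imwrite("pics/crop2.png",np.hstack(o))
E
```

```text
9.5333 [ 0.55997266 -0.25154413  0.12859726] [3.14144286e+00 8.90191850e-04 1.56742114e+00]
```

View pics/crop2.png

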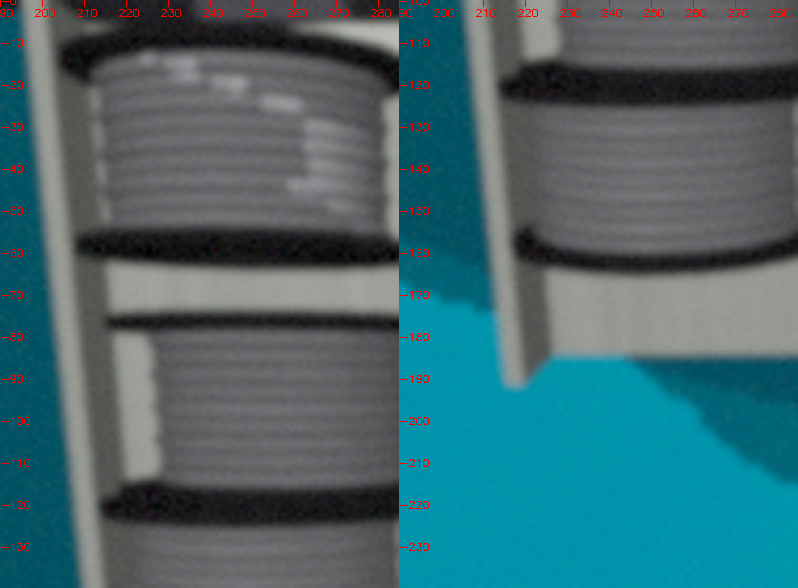

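Reel a was indeed pushed against b: its front flange is at row about 160 and the a/b contact at row about 120. I'll extract the flange ends numerically.

```bash
cat > fl.py <<'E'
from h import *
import pickle,sys
np.set_printoptions(precision=4,suppress=True)
p,s=pickle.load(open("f2.pkl","rb"))
v=p["pixels"].max(2).astype(int)
for r in list(range(36,72,3))+list(range(74,82,2))+list(range(114,126,2))+list(range(150,168,2)):
    m=np.where(v[r,190:312]<50)[0]+190
    print(r,(m.min(),m.max(),len(m)) if len(m) else None, end="; ")
print()
C=p["pose"][:3,3]
def lat(l,r,row):
    t=[np.arctan2(d[0],-d[2]) for d in(ray(p,(l-.5,row))[1],ray(p,(r+.5,row))[1])]
    th=np.mean(t);h=C[2]-.045
    return C[0]+h*np.tan(th),h/np.cos(th)*np.sin((t[1]-t[0])/2),at_z(p,((l+r)/2,row),.045)[1]
if len(sys.argv)>1:
    for a in sys.argv[1:]: print(a,np.array(lat(*map(float,a.split(",")))))
E
python3 fl.py
```

```text
36 None; 39 None; 42 None; 45 None; 48 None; 51 None; 54 None; 57 (np.int64(208), np.int64(282), 75); 60 (np.int64(209), np.int64(288), 80); 63 None; 66 None; 69 None; 74 None; 76 (np.int64(216), np.int64(290), 75); 78 (np.int64(280), np.int64(291), 12); 80 None; 114 (np.int64(288), np.int64(289), 2); 116 (np.int64(219), np.int64(295), 37); 118 (np.int64(217), np.int64(290), 74); 120 (np.int64(214), np.int64(289), 76); 122 (np.int64(215), np.int64(284), 70); 124 (np.int64(228), np.int64(264), 34); 150 None; 152 None; 154 (np.int64(220), np.int64(289), 5); 156 (np.int64(218), np.int64(290), 13); 158 (np.int64(218), np.int64(288), 20); 160 (np.int64(218), np.int64(283), 35); 162 (np.int64(222), np.int64(274), 53); 164 None; 166 None;
```

```bash
python3 fl.py 217.5,290.5,157 213.7,289.8,120 217,295,117 215.5,291.5,77 207.5,288.5,59; sed -i 's/p=bot.grab_frame("wrist");s=bot.observe();A.append/p=bot.grab_frame("wrist");s=bot.observe();A.append/' st.py; python3 st.py | tail -16
```

```text
36 None; 39 None; 42 None; 45 None; 48 None; 51 None; 54 None; 57 (np.int64(208), np.int64(282), 75); 60 (np.int64(209), np.int64(288), 80); 63 None; 66 None; 69 None; 74 None; 76 (np.int64(216), np.int64(290), 75); 78 (np.int64(280), np.int64(291), 12); 80 None; 114 (np.int64(288), np.int64(289), 2); 116 (np.int64(219), np.int64(295), 37); 118 (np.int64(217), np.int64(290), 74); 120 (np.int64(214), np.int64(289), 76); 122 (np.int64(215), np.int64(284), 70); 124 (np.int64(228), np.int64(264), 34); 150 None; 152 None; 154 (np.int64(220), np.int64(289), 5); 156 (np.int64(218), np.int64(290), 13); 158 (np.int64(218), np.int64(288), 20); 160 (np.int64(218), np.int64(283), 35); 162 (np.int64(222), np.int64(274), 53); 164 None; 166 None; 
217.5,290.5,157 [ 0.5146  0.0242 -0.2162]
213.7,289.8,120 [ 0.5147  0.0244 -0.192 ]
217,295,117 [ 0.5175  0.025  -0.1901]
215.5,291.5,77 [ 0.5174  0.0235 -0.1657]
207.5,288.5,59 [ 0.5148  0.0246 -0.1552]
   -1.1139  -0.0854   0.0476  -0.0205]
 [  0.5598  -0.2511   0.1284 180.0081   0.0256  89.7985  -0.3188   0.7521
   -0.6195  -0.0429   0.0284   0.0145]]
4 300 333 x 0.1046 l -0.0082 r 0.0031 mid -0.0026
20 300 333 x 0.0999 l -0.0083 r 0.0031 mid -0.0026
36 300 333 x 0.0950 l -0.0084 r 0.0032 mid -0.0026
52 300 332 x 0.0899 l -0.0085 r 0.0029 mid -0.0028
68 300 332 x 0.0848 l -0.0086 r 0.0029 mid -0.0028
84 300 332 x 0.0795 l -0.0087 r 0.0030 mid -0.0029
100 300 332 x 0.0740 l -0.0088 r 0.0030 mid -0.0029
116 300 332 x 0.0684 l -0.0089 r 0.0031 mid -0.0029
132 300 332 x 0.0627 l -0.0091 r 0.0031 mid -0.0030
148 300 331 x 0.0567 l -0.0092 r 0.0028 mid -0.0032
164 300 331 x 0.0506 l -0.0093 r 0.0029 mid -0.0032
180 300 331 x 0.0444 l -0.0094 r 0.0029 mid -0.0033
196 312 330 x 0.0379 l -0.0049 r 0.0026 mid -0.0011
```

carry_out(
  rows=[
    [[-0.03, -0.01, 0, -0.15], [-0.06, -0.02, 0, -0.15], [-0.09, -0.03, 0, -0.15], [-0.115, -0.0447, 0, -0.15], [-0.115, -0.0447, 0.03, -0.15], [-0.115, -0.0447, 0.06, -0.15], [-0.115, -0.0447, 0.09, -0.15], [-0.115, -0.0447, 0.098, -0.15], [-0.115, -0.0447, 0.098, -0.15], [-0.115, -0.0447, 0.098, -0.15], [-0.115, -0.0447, 0.098, -0.15], [-0.115, -0.0447, 0.098, -0.15]],
  ],
)

```text
clock: 10.68
position: [0.516, -0.3652, 0.0323]
tool_rot: [3.14, 0.001, 1.572]
force: [0.2, 0.0, -0.2]
grip_width: 0.0124
finger_force: 107.2
```

```bash
python3 st.py | head -9
```

```text
[[  0.5159  -0.365    0.0321 179.8958   0.071   90.0473   0.7422  -0.2893
   -0.4108  -0.0596  -0.0197  -0.02  ]
 [  0.5157  -0.3649   0.0318 179.9111   0.0602  90.0537  -1.0493   0.2341
   -1.5969  -0.0079  -0.0158   0.0077]
 [  0.5156  -0.3648   0.0316 179.928    0.047   90.0498   0.0237  -0.8111
   -0.5521  -0.0445   0.0715  -0.0255]]
4 311 333 x 0.1049 l -0.0045 r 0.0032 mid -0.0007
20 311 333 x 0.1001 l -0.0045 r 0.0032 mid -0.0007
36 311 333 x 0.0952 l -0.0046 r 0.0033 mid -0.0007
```

carry_out(
  rows=[
    [[0, 0, 0, 0], [0, 0, 0, 0], [0, 0, 0, 0], [0, 0, 0, 0], [0, 0, 0, 0], [0, 0, 0, 0], [0, 0, 0, 0], [0, 0, 0, 0]],
  ],
)

```text
clock: 11.5
position: [0.5151, -0.3645, 0.0305]
tool_rot: [-3.142, -0.0, 1.572]
force: [0.6, -0.6, -0.8]
grip_width: 0.0124
finger_force: 107.2
```

```bash
python3 st.py | head -6
```

```text
[[  0.5151  -0.3645   0.0305 180.0029 359.998   90.0474  -0.1532   0.1437
   -1.2314  -0.0965   0.071    0.0263]
 [  0.5151  -0.3645   0.0305 180.0043   0.0015  90.0489  -0.0885  -0.918
   -1.2165  -0.055   -0.0119  -0.0359]
 [  0.5151  -0.3645   0.0305 180.0023 359.9994  90.0504  -0.1507  -0.199
   -0.4756  -0.0531  -0.0282  -0.0232]]
```

carry_out(
  rows=[
    [[0.004, 0.0002, 0.0003, 0], [0.007, 0.0002, 0.0003, 0], [0.009, 0.0002, 0.0003, 0], [0.011, 0.0002, 0.0003, 0], [0.013, 0.0002, 0.0003, 0], [0.015, 0.0002, 0.0003, 0], [0.017, 0.0002, 0.0003, 0], [0.019, 0.0002, 0.0003, 0], [0.021, 0.0002, 0.0003, 0], [0.023, 0.0002, 0.0003, 0], [0.025, 0.0002, 0.0003, 0], [0.025, 0.0002, 0.0003, 0]],
  ],
)

```text
clock: 12.65
position: [0.5154, -0.339, 0.0302]
tool_rot: [-3.142, -0.0, 1.572]
force: [-0.1, -0.6, -0.8]
grip_width: 0.0121
finger_force: 107.2
```

```bash
python3 look.py; python3 - <<'E'
from h import *
o=[]
for n,c in(("side",(340,210,420,280)),("scene",(230,215,310,285))):
    p=bot.grab_frame(n);o.append(cv2.resize(p["pixels"][c[1]:c[3],c[0]:c[2],::-1],None,fx=5,fy=5,interpolation=cv2.INTER_CUBIC))
cv2.imwrite("pics/d.png",np.hstack(o))
E
```

```text
side [383.9 252.1] 0.75 [ 0.5266 -0.1972  0.045 ]
side [288.3 217.7] 0.62 [0.3651 0.1333 0.045 ]
side [379.8 247.5] 0.46 [ 0.5295 -0.1736  0.045 ]
side [371.  240.4] 0.46 [ 0.5274 -0.1312  0.045 ]
side [312.5 245.2] 0.15 [ 0.3563 -0.0277  0.045 ]
scene [261.3 257.3] 0.74 [ 0.5116 -0.2096  0.045 ]
scene [272.  253.6] 0.66 [ 0.525  -0.1766  0.045 ]
scene [313.4 187.7] 0.58 [0.4086 0.133  0.045 ]
scene [279.4 244.6] 0.55 [ 0.515  -0.1352  0.045 ]
12.85 [ 0.5153 -0.3396  0.0302] [-3.1415  0.      1.5715] [ 0.3858  0.3832 -0.6821] [0.0803 0.0306 0.0232]
```

View pics/d.png

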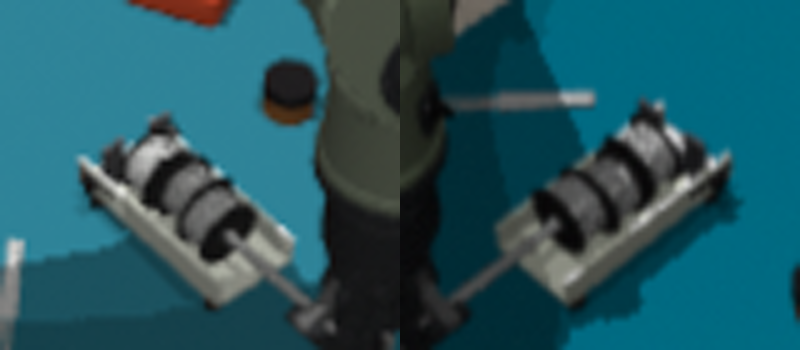

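Both views look consistent with the rod having entered reel a: clear floor ahead of it and the reel not displaced. Next I shift sideways to b's bore, 2.9 mm over, and advance.

carry_out(
  rows=[
    [[0, 0.001, 0, 0], [0, 0.002, 0, 0], [0, 0.0029, 0, 0], [0, 0.0029, 0, 0], [0, 0.0029, 0, 0], [0.003, 0.0029, 0, 0], [0.006, 0.0029, 0, 0], [0.009, 0.0029, 0, 0], [0.011, 0.0029, 0, 0], [0.013, 0.0029, 0, 0], [0.015, 0.0029, 0, 0], [0.015, 0.0029, 0, 0]],
  ],
)

```text
clock: 13.95
position: [0.5183, -0.324, 0.0302]
tool_rot: [-3.142, -0.0, 1.572]
force: [-0.8, 1.0, 0.4]
grip_width: 0.0124
finger_force: 107.2
```

carry_out(
  rows=[
    [[0.002, 0, 0, 0], [0.004, 0, 0, 0], [0.006, 0, 0, 0], [0.008, 0, 0, 0], [0.01, 0, 0, 0], [0.01, 0, 0, 0], [0.01, 0, 0, 0]],
  ],
)

```text
clock: 14.53
position: [0.5182, -0.3143, 0.0302]
tool_rot: [-3.142, -0.0, 1.572]
force: [0.7, 0.1, -0.1]
grip_width: 0.0124
finger_force: 107.3
```

```bash
cat > v.py <<'E'
from h import *
np.set_printoptions(precision=4,suppress=True)
f=[]
for _ in range(3):
    p=bot.grab_frame("wrist");s=bot.observe();f.append(s["force"])
print(s["clock"],s["position"],np.degrees(s["tool_rot"]),np.array(f).mean(0),s["moment"])
v=p["pixels"].max(2).astype(int)
# dark flange rows along columns beside rod
for c in(285,295,352,362):
    m=np.where(v[:200,c]<60)[0];print(c,m.tolist())
E
python3 v.py
```

```text
14.6833 [ 0.5182 -0.3145  0.0302] [-179.9975   -0.0018   90.0463] [ 0.1785  0.7141 -0.3473] [0.1489 0.0018 0.0411]
285 [3, 4, 5, 6, 7, 8, 9, 10, 11, 12, 13, 14, 15, 16, 17, 18, 19, 20, 21, 22, 23, 24, 25, 26, 27, 28, 29, 30, 31]
295 [3, 4, 5, 6, 7, 8, 9, 10, 11, 12, 13, 14, 15, 16, 17, 18, 19, 20, 21, 22, 23, 24, 25, 26, 27, 28, 29, 30, 31, 32]
352 [4, 5, 6, 7, 8, 9, 10, 11, 12, 13, 14, 15, 16, 17, 18, 19, 20, 21, 22, 23, 24, 25, 26, 27, 28, 29, 30, 31, 32]
362 [8, 9, 10, 11, 12, 13, 14, 15, 16, 17, 18, 19, 20, 21, 22, 23, 24, 25, 26, 27, 28, 29, 30, 31]
```

```bash
cat > prof.py <<'E'
from h import *
for n in("side","scene"):
    p=bot.grab_frame(n);g=cv2.cvtColor(p["pixels"],cv2.COLOR_RGB2GRAY).astype(np.float32)
    ys=np.arange(-.235,-.09,.004);out=[]
    for dx,z in((0,.069),):
        uv=np.array([proj(p,(.5165+dx,y,z)) for y in ys],np.float32)
        out=cv2.remap(g,uv[:,0:1],uv[:,1:2],cv2.INTER_LINEAR)[:,0]
    print(n,"px/4mm",np.linalg.norm(uv[1]-uv[0]))
    print(" ".join(f"{-y*1000:.0f}:{v:.0f}" for y,v in zip(ys,out)))
E
python3 prof.py
```

```text
side px/4mm 1.1262058
235:74 231:20 227:18 223:17 219:18 215:31 211:84 207:112 203:115 199:121 195:103 191:50 187:20 183:28 179:76 175:98 171:108 167:96 163:77 159:37 155:50 151:110 147:157 143:191 139:170 135:123 131:69 127:92 123:107 119:108 115:108 111:109 107:108 103:108 99:108 95:109 91:108
scene px/4mm 1.2371969
235:75 231:55 227:18 223:7 219:8 215:25 211:61 207:78 203:74 199:76 195:58 191:22 187:9 183:26 179:65 175:75 171:72 167:58 163:37 159:17 155:34 151:71 147:102 143:124 139:129 135:84 131:35 127:35 123:65 119:77 115:76 111:76 107:76 103:76 99:76 95:76 91:75
```

Brightness profiles show the flanges at y = −0.217, −0.187 (a/b), −0.159 (b/c) and −0.131. With the tip at −0.1755, the rod is inside b. Next I shift to c's bore.

carry_out(
  rows=[
    [[0, -0.001, 0, 0], [0, -0.002, 0, 0], [0, -0.0027, 0, 0], [0, -0.0027, 0, 0], [0, -0.0027, 0, 0], [0.003, -0.0027, 0, 0], [0.006, -0.0027, 0, 0], [0.009, -0.0027, 0, 0], [0.012, -0.0027, 0, 0], [0.014, -0.0027, 0, 0], [0.016, -0.0027, 0, 0], [0.018, -0.0027, 0, 0]],
  ],
)

```text
clock: 15.78
position: [0.5155, -0.2963, 0.0302]
tool_rot: [-3.142, 0.0, 1.572]
force: [0.6, -0.7, -0.5]
grip_width: 0.0123
finger_force: 107.3
```

carry_out(
  rows=[
    [[0.002, 0, 0, 0], [0.004, 0, 0, 0], [0.006, 0, 0, 0], [0.008, 0, 0, 0], [0.01, 0, 0, 0], [0.01, 0, 0, 0], [0.01, 0, 0, 0]],
  ],
)

```text
clock: 16.37
position: [0.5155, -0.2863, 0.0302]
tool_rot: [-3.142, -0.0, 1.572]
force: [-0.4, 0.6, -0.1]
grip_width: 0.0126
finger_force: 107.3
```

```bash
python3 v.py; python3 prof.py
```

```text
16.5167 [ 0.5154 -0.2865  0.0302] [-179.9938   -0.006    90.0429] [ 0.5486  0.7182 -0.0185] [ 0.2096 -0.0334 -0.0384]
285 [0, 1, 2, 3, 4, 5, 6, 7, 8, 9, 10, 11, 12, 13, 14, 15, 16, 17, 22, 23, 24, 25, 26, 27, 28, 29, 30, 109, 110, 111, 112, 113]
295 [0, 1, 2, 3, 4, 5, 6, 7, 8, 9, 10, 11, 12, 13, 14, 15, 16, 17, 18, 19, 20, 21, 22, 23, 24, 25, 26, 27, 28, 29, 109, 110, 111, 112, 113, 114]
352 [0, 1, 2, 3, 4, 5, 6, 7, 8, 9, 10, 11, 12, 13, 14, 15, 16, 17, 18, 19, 20, 21, 22, 23, 24, 25, 26, 27, 28, 29, 30, 109, 110, 111, 112, 113, 114]
362 [0, 1, 2, 3, 4, 5, 6, 7, 8, 9, 10, 11, 12, 13, 14, 15, 16, 17, 18, 19, 20, 21, 22, 23, 24, 25, 26, 27, 28, 29, 30, 31, 109, 110, 111, 112, 113, 114]
side px/4mm 1.1262058
235:77 231:23 227:17 223:17 219:18 215:27 211:74 207:94 203:97 199:96 195:72 191:35 187:16 183:26 179:79 175:115 171:114 167:115 163:79 159:36 155:52 151:101 147:125 143:128 139:114 135:83 131:54 127:89 123:106 119:108 115:108 111:108 107:108 103:109 99:109 95:109 91:109
scene px/4mm 1.2371969
235:75 231:53 227:16 223:7 219:8 215:20 211:48 207:63 203:67 199:62 195:46 191:19 187:7 183:24 179:58 175:76 171:79 167:74 163:51 159:22 155:35 151:68 147:78 143:79 139:77 135:54 131:26 127:34 123:64 119:77 115:75 111:76 107:75 103:75 99:75 95:75 91:75
```

All three reels are threaded and none was displaced. Next I close the collar up to reel a.

carry_out(
  rows=[
    [[0.003, 0, 0, 0], [0.006, 0, 0, 0], [0.009, 0, 0, 0], [0.012, 0, 0, 0], [0.015, 0, 0, 0], [0.018, 0, 0, 0], [0.021, 0, 0, 0], [0.024, 0, 0, 0], [0.027, 0, 0, 0], [0.03, 0, 0, 0], [0.033, 0, 0, 0], [0.035, 0, 0, 0]],
  ],
)

```text
clock: 17.62
position: [0.5155, -0.2511, 0.0302]
tool_rot: [3.142, -0.0, 1.572]
force: [0.2, -0.6, 0.9]
grip_width: 0.0125
finger_force: 107.4
```

```bash
python3 v.py|head -1; python3 prof.py
```

```text
17.7667 [ 0.5154 -0.2512  0.0302] [-179.9905   -0.0121   90.0653] [0.2296 0.5105 0.7584] [ 0.2829  0.0118 -0.0348]
side px/4mm 1.1262058
235:21 231:19 227:19 223:21 219:29 215:44 211:55 207:54 203:77 199:90 195:84 191:47 187:19 183:25 179:68 175:95 171:92 167:92 163:69 159:35 155:41 151:85 147:115 143:123 139:113 135:85 131:54 127:88 123:106 119:108 115:108 111:108 107:108 103:108 99:108 95:108 91:108
scene px/4mm 1.2371969
235:11 231:12 227:20 223:37 219:44 215:35 211:45 207:62 203:65 199:64 195:50 191:24 187:7 183:18 179:46 175:61 171:63 167:59 163:41 159:17 155:27 151:56 147:72 143:83 139:81 135:55 131:27 127:33 123:62 119:76 115:76 111:75 107:76 103:76 99:76 95:76 91:76
```

carry_out(
  rows=[
    [[0.0005, 0, 0, 0], [0.001, 0, 0, 0], [0.0015, 0, 0, 0], [0.002, 0, 0, 0], [0.0025, 0, 0, 0], [0.003, 0, 0, 0], [0.003, 0, 0, 0]],
  ],
)

```text
clock: 18.45
position: [0.5154, -0.2484, 0.0302]
tool_rot: [-3.142, -0.0, 1.572]
force: [0.3, -0.4, 0.4]
grip_width: 0.0126
finger_force: 107.4
```

carry_out(
  rows=[
    [[0.0005, 0, 0, 0], [0.001, 0, 0, 0], [0.0015, 0, 0, 0], [0.0015, 0, 0, 0]],
  ],
)

```text
clock: 18.78
position: [0.5154, -0.2469, 0.0302]
tool_rot: [-3.142, -0.0, 1.572]
force: [0.0, -0.4, 1.0]
grip_width: 0.0124
finger_force: 107.4
```

carry_out(
  rows=[
    [[0.0005, 0, 0, 0], [0.001, 0, 0, 0], [0.0015, 0, 0, 0], [0.0015, 0, 0, 0]],
  ],
)

```text
clock: 19.12
position: [0.5155, -0.2454, 0.0302]
tool_rot: [-3.142, -0.0, 1.572]
force: [0.5, -1.3, 1.2]
grip_width: 0.0123
finger_force: 107.4
```

```bash
python3 v.py|head -1; python3 prof.py
```

```text
19.2667 [ 0.5155 -0.2454  0.0302] [-179.9974   -0.0054   90.051 ] [ 0.3206 -1.2715  0.7521] [-0.0272  0.0771 -0.0117]
side px/4mm 1.1262058
235:23 231:22 227:21 223:21 219:21 215:22 211:31 207:48 203:56 199:66 195:84 191:88 187:62 183:32 179:55 175:84 171:100 167:98 163:78 159:42 155:42 151:81 147:105 143:124 139:115 135:86 131:54 127:89 123:106 119:108 115:108 111:108 107:108 103:108 99:108 95:108 91:109
scene px/4mm 1.2371969
235:11 231:10 227:10 223:14 219:28 215:43 211:38 207:39 203:61 199:64 195:62 191:58 187:34 183:17 179:38 175:58 171:62 167:60 163:47 159:21 155:28 151:52 147:61 143:76 139:79 135:57 131:29 127:34 123:62 119:75 115:76 111:76 107:76 103:76 99:76 95:76 91:76
```

carry_out(
  rows=[
    [[0.0004, 0, 0, 0], [0.0008, 0, 0, 0], [0.0012, 0, 0, 0], [0.0015, 0, 0, 0], [0.0015, 0, 0, 0]],
  ],
)

```text
clock: 19.78
position: [0.5154, -0.244, 0.0302]
tool_rot: [-3.142, 0.0, 1.572]
force: [0.4, -2.1, 1.4]
grip_width: 0.0124
finger_force: 107.4
```

carry_out(
  rows=[
    [[0.0003, 0, 0, 0], [0.0006, 0, 0, 0], [0.0009, 0, 0, 0], [0.001, 0, 0, 0]],
  ],
)

```text
clock: 20.12
position: [0.5155, -0.243, 0.0302]
tool_rot: [3.142, 0.0, 1.572]
force: [-0.4, -2.7, 1.3]
grip_width: 0.0124
finger_force: 107.5
```

```bash
python3 v.py|head -1
```

```text
20.2667 [ 0.5155 -0.243   0.0302] [179.9958   0.0009  90.0472] [-0.2896 -2.0065  1.4222] [-0.3463 -0.0492 -0.0421]
```

carry_out(
  rows=[
    [[0.0004, 0, 0, 0], [0.0008, 0, 0, 0], [0.0012, 0, 0, 0], [0.0016, 0, 0, 0], [0.002, 0, 0, 0], [0.002, 0, 0, 0]],
  ],
)

```text
clock: 20.77
position: [0.5154, -0.2409, 0.0302]
tool_rot: [-3.142, -0.0, 1.572]
force: [0.4, -1.8, 0.7]
grip_width: 0.0123
finger_force: 107.5
```

carry_out(
  rows=[
    [[0.0004, 0, 0, 0], [0.0008, 0, 0, 0], [0.001, 0, 0, 0], [0.001, 0, 0, 0]],
  ],
)

```text
clock: 21.1
position: [0.5154, -0.2399, 0.0302]
tool_rot: [-3.142, -0.0, 1.572]
force: [-0.3, -1.2, 1.1]
grip_width: 0.0123
finger_force: 107.5
```

```bash
python3 v.py|head -1; python3 prof.py
```

```text
21.25 [ 0.5154 -0.24    0.0302] [-179.9951   -0.003    90.0508] [-0.0181 -1.4897  1.0171] [-0.3443 -0.0277 -0.0235]
side px/4mm 1.1262058
235:20 231:21 227:22 223:21 219:21 215:21 211:19 207:28 203:43 199:54 195:58 191:72 187:88 183:78 179:39 175:53 171:97 167:98 163:95 159:80 155:37 151:37 147:77 143:94 139:102 135:98 131:80 127:64 123:88 119:108 115:108 111:108 107:108 103:108 99:108 95:108 91:108
scene px/4mm 1.2371969
235:12 231:11 227:10 223:10 219:14 215:24 211:40 207:42 203:37 199:48 195:64 191:67 187:64 183:45 179:21 175:38 171:59 167:66 163:62 159:51 155:25 151:26 147:57 143:67 139:74 135:80 131:50 127:33 123:60 119:76 115:76 111:76 107:76 103:76 99:76 95:76 91:76
```

carry_out(
  rows=[
    [[0.0004, 0, 0, 0], [0.0008, 0, 0, 0], [0.0012, 0, 0, 0], [0.0015, 0, 0, 0], [0.0015, 0, 0, 0]],
  ],
)

```text
clock: 21.77
position: [0.5154, -0.2384, 0.0302]
tool_rot: [-3.142, -0.0, 1.572]
force: [0.8, -2.4, 0.6]
grip_width: 0.0124
finger_force: 107.4
```

carry_out(
  rows=[
    [[0.0004, 0, 0, 0], [0.0008, 0, 0, 0], [0.001, 0, 0, 0], [0.001, 0, 0, 0]],
  ],
)

```text
clock: 22.1
position: [0.5154, -0.2374, 0.0302]
tool_rot: [-3.142, -0.0, 1.572]
force: [-1.3, -2.9, 0.7]
grip_width: 0.0123
finger_force: 107.5
```

carry_out(
  rows=[
    [[0.0004, 0, 0, 0], [0.0008, 0, 0, 0], [0.001, 0, 0, 0], [0.001, 0, 0, 0]],
  ],
)

```text
clock: 22.43
position: [0.5154, -0.2365, 0.0302]
tool_rot: [-3.142, -0.0, 1.572]
force: [-0.2, -1.7, 1.6]
grip_width: 0.0126
finger_force: 107.5
```

carry_out(
  rows=[
    [[0.0004, 0, 0, 0], [0.0008, 0, 0, 0], [0.001, 0, 0, 0], [0.001, 0, 0, 0]],
  ],
)

```text
clock: 22.77
position: [0.5154, -0.2354, 0.0302]
tool_rot: [-3.142, -0.0, 1.572]
force: [0.1, -2.3, 1.7]
grip_width: 0.0124
finger_force: 107.5
```

carry_out(
  rows=[
    [[0.0004, 0, 0, 0], [0.0008, 0, 0, 0], [0.001, 0, 0, 0], [0.001, 0, 0, 0]],
  ],
)

```text
clock: 23.1
position: [0.5154, -0.2345, 0.0302]
tool_rot: [3.142, 0.0, 1.572]
force: [0.4, -2.8, 1.0]
grip_width: 0.0123
finger_force: 107.4
```

carry_out(
  rows=[
    [[0.0003, 0, 0, 0], [0.0006, 0, 0, 0], [0.0008, 0, 0, 0], [0.0008, 0, 0, 0]],
  ],
)

```text
clock: 23.43
position: [0.5155, -0.2343, 0.0303]
tool_rot: [3.141, 0.001, 1.571]
force: [1.0, -6.2, 0.2]
grip_width: 0.0125
finger_force: 107.3
```

```bash
python3 v.py|head -1; python3 prof.py
```

```text
23.5833 [ 0.5155 -0.2344  0.0303] [179.9819   0.0419  90.0232] [ 0.8242 -5.7868  0.2166] [-1.2318 -0.1492  0.0339]
side px/4mm 1.1262058
235:21 231:21 227:20 223:22 219:22 215:21 211:19 207:20 203:25 199:37 195:51 191:56 187:59 183:77 179:80 175:52 171:36 167:83 163:95 159:92 155:87 151:56 147:29 143:60 139:88 135:99 131:104 127:94 123:66 119:74 115:103 111:108 107:108 103:108 99:108 95:108 91:108
scene px/4mm 1.2371969
235:9 231:11 227:12 223:10 219:12 215:11 211:15 207:31 203:44 199:40 195:40 191:62 187:68 183:64 179:54 175:29 171:28 167:52 163:64 159:65 155:55 151:34 147:18 143:41 139:61 135:69 131:80 127:67 123:44 119:61 115:74 111:76 107:76 103:76 99:76 95:76 91:76
```

Contact with the stop is at about 5–6 N, and the reels show 26 mm spacing, so they are snug. I ease off and lift gently.

carry_out(
  rows=[
    [[-0.0004, 0, 0, 0], [-0.0007, 0, -0.0005, 0], [-0.0007, 0, -0.002, 0], [-0.0007, 0, -0.005, 0], [-0.0007, 0, -0.01, 0], [-0.0007, 0, -0.016, 0], [-0.0007, 0, -0.023, 0], [-0.0007, 0, -0.031, 0], [-0.0007, 0, -0.039, 0], [-0.0007, 0, -0.046, 0], [-0.0007, 0, -0.051, 0], [-0.0007, 0, -0.053, 0]],
  ],
)

```text
clock: 24.68
position: [0.5158, -0.2343, 0.0843]
tool_rot: [3.141, 0.0, 1.572]
force: [-0.2, -0.2, -2.9]
grip_width: 0.0121
finger_force: 107.3
```

```bash
python3 v.py; python3 - <<'E'
from h import *
o=[]
w=bot.grab_frame("wrist");o.append(cv2.resize(w["pixels"][:250,170:470,::-1],(396,330)))
for n,c in(("side",(340,205,420,275)),):
    p=bot.grab_frame(n);o.append(cv2.resize(p["pixels"][c[1]:c[3],c[0]:c[2],::-1],(396,330),interpolation=cv2.INTER_CUBIC))
cv2.imwrite("pics/e.png",np.hstack(o))
E
```

```text
24.8333 [ 0.5154 -0.2343  0.0832] [179.9986  -0.005   90.0547] [-0.0584 -0.1265 -2.4098] [-0.1638  0.0061  0.0283]
285 [46, 47, 48, 49, 50, 51, 52, 53, 54, 55, 56, 57, 58, 59, 60, 61, 62, 63, 64, 65, 134, 135, 136, 137, 138, 139, 140, 141, 142, 143, 144, 145, 146, 147, 148, 149, 150, 151]
295 [46, 47, 48, 49, 50, 51, 52, 53, 54, 55, 56, 57, 58, 59, 60, 61, 62, 63, 64, 135, 136, 137, 138, 139, 140, 141, 142, 143, 144, 145, 146, 147, 148, 149, 150, 151, 152]
352 [46, 47, 48, 49, 50, 51, 52, 53, 54, 55, 56, 57, 58, 59, 60, 61, 62, 63, 64, 135, 136, 137, 138, 139, 140, 141, 142, 143, 144, 145, 146, 147, 148, 149, 150, 151, 152]
362 [47, 48, 49, 50, 51, 52, 53, 54, 55, 56, 57, 58, 59, 60, 61, 62, 63, 64, 134, 135, 136, 137, 138, 139, 140, 141, 142, 143, 144, 145, 146, 147, 148, 149, 150, 151]
```

View pics/e.png

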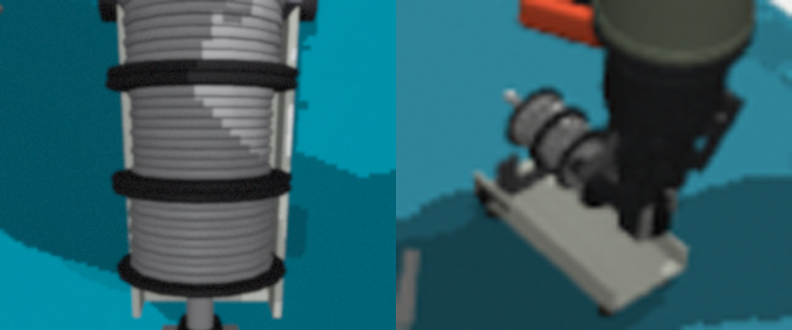

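The wrist view shows all three reels close together on the spindle, and the side view shows the trough empty. I'm carrying them back smoothly.

carry_out(
  rows=[
    [[0.002, 0, -0.004, 0], [0.006, 0, -0.01, 0], [0.012, 0, -0.018, 0], [0.02, 0, -0.027, 0], [0.03, 0, -0.037, 0], [0.042, -0.001, -0.046, 0], [0.056, -0.003, -0.053, 0], [0.072, -0.005, -0.057, 0], [0.09, -0.008, -0.057, 0], [0.11, -0.011, -0.057, 0], [0.13, -0.014, -0.057, 0], [0.15, -0.017, -0.057, 0]],
  ],
)

```text
clock: 25.93
position: [0.4978, -0.0823, 0.1408]
tool_rot: [3.141, -0.0, 1.572]
force: [0.3, -0.1, -2.2]
grip_width: 0.0122
finger_force: 107.3
```

carry_out(
  rows=[
    [[0.02, -0.002, 0, 0.5], [0.04, -0.004, 0, 1], [0.06, -0.006, 0, 1.5], [0.08, -0.008, 0, 2], [0.1, -0.01, 0, 2.5], [0.12, -0.012, 0, 3], [0.14, -0.013, 0, 3.5], [0.158, -0.013, 0, 4], [0.174, -0.013, 0, 4.5], [0.188, -0.013, 0, 5], [0.2, -0.013, 0, 5.5], [0.21, -0.013, 0, 6]],
  ],
)

```text
clock: 26.93
position: [0.4842, 0.1277, 0.1407]
tool_rot: [3.142, -0.0, 1.468]
force: [-0.1, 0.1, -2.5]
grip_width: 0.0122
finger_force: 107.2
```

carry_out(
  rows=[
    [[0.006, 0, 0, 0], [0.011, 0, 0, 0], [0.014, 0, 0, 0], [0.015, 0, 0, 0], [0.015, 0, 0, 0], [0.015, 0, 0, 0], [0.015, 0, 0, 0], [0.015, 0, 0, 0], [0.015, 0, 0, 0], [0.015, 0, 0, 0]],
  ],
)

```text
clock: 27.77
position: [0.4867, 0.1403, 0.1402]
tool_rot: [-3.142, 0.0, 1.467]
force: [-0.5, -0.5, -2.6]
grip_width: 0.0121
finger_force: 107.3
```

```bash
python3 v.py; python3 - <<'E'
from h import *
s=bot.observe();R=Ro.from_euler("xyz",s["tool_rot"]).as_matrix()
print(R.T@(np.array([.4851,.1438,.0472])-s["position"]),s["tool_rot"])
E
```

```text
27.9167 [0.4867 0.1404 0.1402] [-179.9986    0.0011   84.0415] [-0.1089  0.078  -2.5472] [-0.164  -0.0065  0.0092]
285 [47, 48, 49, 50, 51, 52, 53, 54, 55, 56, 57, 58, 59, 60, 61, 62, 63, 64, 135, 136, 137, 138, 139, 140, 141, 142, 143, 144, 145, 146, 147, 148, 149, 150, 151]
295 [47, 48, 49, 50, 51, 52, 53, 54, 55, 56, 57, 58, 59, 60, 61, 62, 63, 64, 136, 137, 138, 139, 140, 141, 142, 143, 144, 145, 146, 147, 148, 149, 150, 151]
352 [47, 48, 49, 50, 51, 52, 53, 54, 55, 56, 57, 58, 59, 60, 61, 62, 63, 64, 136, 137, 138, 139, 140, 141, 142, 143, 144, 145, 146, 147, 148, 149, 150, 151]
362 [47, 48, 49, 50, 51, 52, 53, 54, 55, 56, 57, 58, 59, 60, 61, 62, 63, 64, 65, 135, 136, 137, 138, 139, 140, 141, 142, 143, 144, 145, 146, 147, 148, 149, 150]
[ 0.00319942 -0.0019466   0.09298918] [-3.14156887e+00  1.91786404e-05  1.46680022e+00]
```

carry_out(
  rows=[
    [[0.001, 0, 0.003, 0], [0.002, 0, 0.009, 0], [0.003, 0, 0.018, 0], [0.003, 0, 0.029, 0], [0.003, 0, 0.04, 0], [0.003, 0, 0.051, 0], [0.003, 0, 0.061, 0], [0.003, 0, 0.069, 0], [0.003, 0, 0.075, 0], [0.003, 0, 0.079, 0], [0.003, 0, 0.082, 0], [0.003, 0, 0.083, 0]],
  ],
)

```text
clock: 28.92
position: [0.487, 0.1434, 0.0569]
tool_rot: [-3.141, 0.0, 1.467]
force: [0.1, 0.2, -2.2]
grip_width: 0.0124
finger_force: 107.3
```

carry_out(
  rows=[
    [[0, 0, 0, 0], [0, 0, 0, 0], [0, 0, 0.001, 0], [0, 0, 0.002, 0], [0, 0, 0.003, 0], [0, 0, 0.004, 0], [0, 0, 0.005, 0], [0, 0, 0.006, 0], [0, 0, 0.007, 0], [0, 0, 0.007, 0], [0, 0, 0.007, 0]],
  ],
)

```text
clock: 29.83
position: [0.4869, 0.1435, 0.0501]
tool_rot: [-3.141, 0.0, 1.467]
force: [0.9, -0.2, -2.4]
grip_width: 0.0123
finger_force: 107.3
```

```bash
python3 v.py|head -1
```

```text
29.9833 [0.487  0.1435 0.0502] [179.9971  -0.0018  84.045 ] [ 0.2287 -0.2267 -2.4553] [-0.1678  0.0269 -0.0305]
```

carry_out(
  rows=[
    [[0, 0, 0.0005, 0], [0, 0, 0.001, 0], [0, 0, 0.0015, 0], [0, 0, 0.002, 0], [0, 0, 0.0025, 0], [0, 0, 0.0025, 0]],
  ],
)

```text
clock: 30.48
position: [0.487, 0.1435, 0.0477]
tool_rot: [3.142, -0.0, 1.467]
force: [0.2, -0.2, 0.6]
grip_width: 0.0123
finger_force: 107.8
```

carry_out(
  rows=[
    [[0, 0, 0.0003, 0], [0, 0, 0.0005, 0], [0, 0, 0.0005, 0], [0, 0, 0.0005, 0]],
  ],
)

```text
clock: 30.82
position: [0.4871, 0.1435, 0.0474]
tool_rot: [3.141, -0.0, 1.467]
force: [-1.4, -0.3, 5.3]
grip_width: 0.0123
finger_force: 108.4
```

```bash
python3 v.py|head -1
```

```text
30.9667 [0.4871 0.1435 0.0474] [179.9859  -0.0064  84.0455] [-1.3212 -0.9755  4.895 ] [-0.0734  0.2654  0.0389]
```

carry_out(
  grip_force=20,
  rows=[
    [[0, 0, -0.0003, 0], [0, 0, -0.0004, 0], [0, 0, -0.0004, 0], [0, 0, -0.0004, 0]],
  ],
)

```text
clock: 31.3
position: [0.487, 0.1435, 0.0476]
tool_rot: [3.142, -0.0, 1.467]
force: [-0.9, -0.5, 1.9]
grip_width: 0.0123
finger_force: 108.0
```

carry_out(
  grip=0.036,
  rows=[
    [[0, 0, 0, 0], [0, 0, 0, 0], [0, 0, 0, 0], [0, 0, 0, 0], [0, 0, 0, 0], [0, 0, 0, 0], [0, 0, 0, 0], [0, 0, 0, 0]],
  ],
)

```text
clock: 31.97
position: [0.487, 0.1435, 0.0476]
tool_rot: [3.142, 0.0, 1.467]
force: [0.2, -0.3, 0.6]
grip_width: 0.036
finger_force: 0.0
```

```bash
python3 v.py|head -1; python3 - <<'E'
from h import *
p=bot.grab_frame("wrist");v=p["pixels"].max(2).astype(int)
for r in range(250,350,12): print(r,(np.where(v[r,280:365]<60)[0]+280).tolist()[::4])
E
```

```text
32.1167 [0.487  0.1435 0.0476] [-179.9969    0.0016   84.0478] [-0.7046  0.0255 -0.3905] [0.0285 0.0293 0.0176]
250 [305, 309, 313, 328, 332, 336]
262 [280, 304, 308, 312, 316, 320, 324, 328, 332, 336, 364]
274 [280, 304, 308, 312, 316, 320, 324, 328, 332, 336, 363]
286 [280, 305, 309, 313, 317, 321, 325, 329, 333, 361]
298 [303, 307, 311, 315, 319, 323, 327, 331, 335]
310 [303, 307, 311, 315, 319, 323, 327, 331, 335]
322 [304, 308, 312, 316, 320, 324, 328, 332]
334 []
346 []
```

Released, with both pads clear of the grip. I retreat upwards and check.

carry_out(
  rows=[
    [[0, 0, -0.01, 0], [0, 0, -0.03, 0], [0, 0, -0.055, 0], [0, 0, -0.085, 0], [0, 0, -0.115, 0], [0, 0, -0.145, 0], [0, 0, -0.17, 0], [0, 0, -0.17, 0], [0, 0, -0.17, 0], [0, 0, -0.17, 0]],
  ],
)

```text
clock: 33.0
position: [0.4867, 0.1434, 0.2177]
tool_rot: [-3.141, 0.0, 1.467]
force: [-0.4, -0.2, -0.6]
grip_width: 0.0363
finger_force: 0.0
```

```bash
python3 - <<'E'
from h import *
np.set_printoptions(precision=4,suppress=True)
p=bot.grab_frame("wrist");s=bot.observe();print(s["clock"],s["position"],s["force"])
for l in("reel_a","spindle","notch_near","notch_far"):
    for r in bot.spot_point(p,l):print(l,np.round(r["position"],1),round(r["conf"],2),at_z(p,r["position"],.062))
g=cv2.cvtColor(p["pixels"],cv2.COLOR_RGB2GRAY)
print(g[0:200:3,322].tolist())
for r in(8,60,100): print(r,g[r,270:380:3].tolist())
E
```

```text
33.05 [0.4865 0.1433 0.2172] [-0.0141  0.0347 -0.0994]
reel_a [323.5 122.6] 0.83 [0.4928 0.1935 0.062 ]
reel_a [318.6  92.3] 0.78 [0.4912 0.2186 0.062 ]
reel_a [318.6  60.9] 0.78 [0.4938 0.2429 0.062 ]
spindle [318.3 180.5] 0.85 [0.4828 0.1429 0.062 ]
notch_near [320.5 155.9] 0.94 [0.4872 0.1651 0.062 ]
notch_far [327.4  29.7] 0.86 [0.5032 0.2651 0.062 ]
[111, 128, 162, 172, 174, 173, 175, 175, 175, 172, 174, 173, 169, 79, 113, 166, 173, 175, 167, 167, 163, 160, 158, 160, 120, 40, 62, 152, 151, 156, 156, 162, 159, 158, 159, 156, 70, 44, 124, 163, 157, 163, 159, 164, 156, 163, 158, 81, 119, 167, 170, 170, 170, 169, 101, 37, 47, 35, 21, 28, 22, 26, 31, 26, 28, 30, 27]
8 [110, 113, 112, 111, 112, 114, 112, 111, 112, 110, 112, 112, 115, 111, 110, 164, 198, 184, 134, 112, 110, 110, 111, 108, 109, 110, 109, 109, 109, 109, 109, 109, 110, 110, 110, 107, 107]
60 [101, 105, 157, 131, 105, 92, 103, 105, 102, 117, 135, 151, 151, 150, 156, 159, 162, 161, 166, 167, 162, 155, 144, 131, 101, 78, 75, 78, 85, 116, 118, 118, 115, 102, 107, 111, 110]
100 [102, 107, 105, 102, 106, 105, 101, 106, 104, 108, 129, 143, 150, 155, 156, 156, 159, 158, 154, 152, 144, 135, 123, 108, 81, 74, 76, 75, 99, 116, 118, 115, 108, 106, 112, 110, 111]
```

```bash
python3 -c "
from workcell import bot
print(bot.job_done())"
```

```text
the job is handed in; nothing more can be done
None
```

The spindle is back in the stand's two notches, the same way round, with all three reels on it. They were pushed snug against the end stop at about 6 N, the gripper is clear, and the job was handed in at about 33 s. My first approach ran about 1.7 mm low and nudged reel a against b before I backed off and threaded it properly.

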